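Set the airer leg to its length mark, close the cam lever and keep hold

ROBOT

A 7-joint arm with a two-finger parallel gripper is mounted at the origin on a cart in front of the work surface, level with it; the furniture and walls round the work are solid. World frame = base frame: x ahead of the robot, y to its left, z up, the work surface at z = 0. Lengths are in m, angles in rad, forces in N, time in s.
With the tool pointing down it reaches from about 0.425 to 1.025 m from the base axis. Payload 9.4 kg.
Tool frame: the origin (TCP) lies between the finger pads; the fingertips stand ahead of it and the grasp point (between the pads) lies 3 mm ahead of it (ctrl.tips_ahead is the z of the fingertips in the tool frame, in m); z points along the fingers, y is the line along which they close (so a half turn about z gives the same grasp; the last joint's range is limited). The gripper opens to 85 mm and grips with 20 to 120 N. Pads are 22 mm wide; open, the fingers measure 114 mm over their backs; the gripper's body (76 mm by 85 mm) begins 54 mm behind the grasp point. The pads swing forward as they close: fully open they stand 13 mm farther back than shut.
Start: joints at [1.19, 0.599, -0.003, 1.599, 0.002, 0.943, -0.08], TCP at [0.217, -0.692, 0.253] pointing down, gripper open.
Joint ranges: [-2.57, 2.57], [-0.35, 1.97], [-1.29, 1.29], [0.11, 2.56], [-1.05, 4.19], [0.11, 1.86], [-2.63, 2.63]. Speed limits (rad/s): [2.22, 2.22, 3.01, 3.01, 3.14, 3.14, 3.14].

INTERFACE

Orientations are given as a unit quaternion [x, y, z, w].
In Python, from workcell import telemetry, eyes, close_job, ctrl gives the robot as it stands. The module is installed in compiled form; this text tells all that it offers.
- The arm moves only by the tool carry_out, never from a script. Its arguments are lists of equal length, an entry for each row: "dp": the shift along the world's x, y, z each as a share of 0.1 m, from -1 to 1, a list of three; "turn": the turn about the world's z as a share of 180 degrees, from -1 to 1; "grip": the opening, from -1 (shut) to 1 (fully open). A call has 1 to 5 rows; each row is the pose to reach, as a shift and turn from the pose commanded when the call began, turning the shorter way round; what a row does not reach only later rows make up. A row lasts 1/12 s, in which the tool goes at most 41.7 mm and 7.16 degrees, less where a joint would pass 70% of its speed; a pose out of reach is approached as far as the arm can. A call with a number of a shift or a turn outside -1 to 1 is refused whole. A call with a gripper value outside its range is refused whole. The fingers move at their own pace and stop on an object; the grip force is fixed at half the most. Time passes only in rows, so rows that repeat a pose let the fingers close. It gives the time, the measured TCP pose, the force, the opening and the grip force at its end, in the units of the state.
- telemetry.sense(): the state, without advancing time (a new reading comes with each control period).
- eyes.snapshot(name): name is "side" or "top"; returns the picture (400x640x3 uint8, red, green, blue); there is no depth.
- eyes.camera_params(name): a dict with "fx", "fy", "cx", "cy" (pixels), "xyz" and "rotation" of the camera in the world. Camera axes: x right, y down, z forward; pixel columns grow to the right and rows downward; lengths in m; the calibration is good to about 2 mm. A picture is of the moment at which its call begins. camera_params takes no time and is no camera call.
- close_job(): hands the job in; it is judged then, once.
The state is a dict: "time_s": time; "joint_positions": joint angles; "joint_vel": joint speeds; "effort": joint torques, N m; "ee_pos": TCP position; "eef_rot": TCP orientation; "ft_force": force on the tool from outside, world axes, zero at the start; "wrist_torque": the same for the moment, N m; "gripper_width": opening from 0.0 (shut) to 1.0 (fully open); "grip_force": force on a finger pad.
Only numpy, scipy, OpenCV 4.12 (cv2) and the standard library are available. Lean on these libraries where they do the work, as an engineer would, in place of code of your own. Each camera call takes 0.05 s, during which the arm holds its last target. There are 200 camera calls.

TASK

The clothes airer's telescopic leg stands foot-up in its socket on the worktop, slid down and with its cam lever open. Take the leg by the foot bar on top, draw it up until its flange is level with the tip of the height pointer, and while you hold it at that mark swing the cam lever fully closed against its stop post; the lever ring is keyed to the leg, so turning the leg anticlockwise (seen from above) brings the lever round with it. Finish while still holding the leg at the mark with the lever closed - do not let go - and leave the pointer and the things round about alone.

Things in the scene. Friction and masses are not known exactly. Their poses are not given: they have to be found in the camera images.
- stand: Fixed socket: grey foot plate (x -45..45, y -68..108 mm, 12 thick) with an upright steel tube, 32 mm wide and 80 mm high at its mouth. Origin on the tube's axis at worktop level, z up; own +y points to the 10 mm gauge column, 85 mm away and 182 mm high. A thin stop post for the lever, 90 mm high, stands at x 7, y -50 mm.
- leg: Sliding leg, 0.28 to 0.56 kg, upright on the tube's axis: 14 mm rod, 29 mm flange low down, black foot bar on top (70 long, 18 thick, 28 mm high). Own x runs along the bar, z up. Slides up to 85 mm; falls back by its weight when let go (friction 0.8 N). Keyed in the lever ring: it turns about its axis only together with the lever (friction 0.12 N m; stays where left).
- leg_grip (a point): Centre of the foot bar, on the leg's axis, 14 mm below the bar's top face and 76 mm above leg_mark; 181 mm above the worktop at the start. Grip here from above across the 18 mm thickness, that is with the fingers closing at right angles to the leg's own x.
- leg_mark (a point): Centre of the flange (5 mm thick, 29 mm wide), on the leg's axis: the length mark. At 105 mm above the worktop at the start, with the leg fully down.
- pointer_tip (a point): Free end of the height pointer, a thin steel finger (3 to 4 mm thick) reaching level from a black clamp on the gauge column towards the leg, ending 21 mm from the leg's axis, 7 mm clear of the flange. Its height, 130 to 170 mm, differs each time; leg_mark must be raised to it. Held by 6 N of friction; not to be moved.
- cam_lever (a joint): Angle of the black cam lever about the tube's vertical axis, rad: starts open, between 0 and 0.25, and grows anticlockwise seen from above to 1.15, where it meets its stop and is fully closed. The leg turns by the same angle: the foot bar's length (leg's own x) stands at 0.996 rad + this angle from the stand's own x.
- lever_tip (a point): Top of the round end of the cam lever, 55 mm from the axis, 93 mm above the worktop; stands at 3.491 rad + joint value from the stand's own x.
- jar: Bystander: closed food jar with a screw lid, 64 mm wide, 90 mm high, to the right of the stand; origin under its centre.
- tin: Bystander: food tin, 75 mm wide, 58 mm high, left of the stand; origin under its centre.
- white_mug: Bystander: plain white mug, 79 x 109 x 89 mm with its handle, behind the stand; origin under its centre.

How it is judged:
On the way:
1. the leg is held with its flange level with the pointer (within 5 mm) while the lever is still open (joint below 0.45) (z of leg_mark in the frame of pointer_tip between -0.005 and 0.005 m and value of joint cam_lever below 0.45 rad and contact force between the fingers and leg above 2 N), for 0.2 s.
At the end, for the whole second after the job is handed in: The lever is closed (joint above 1.05 of 1.15 rad), the flange is level with the pointer tip within 5 mm, the leg is at rest and still held by the fingers (over 2 N), the pointer is within 4 mm and the jar, tin and mug within 20 mm of where they were (z of leg_mark in the frame of pointer_tip between -0.005 and 0.005 m and value of joint cam_lever above 1.05 rad and contact force between the fingers and leg above 2 N and linear speed of leg below 0.01 m/s and distance of pointer_tip from where it was at the start of the episode below 0.004 m and distance of each of jar, tin, white_mug from where it was at the start of the episode below 0.02 m); the arm keeps its last pose, push and grip.
It fails at once if the lever is swung towards closed (over 0.5 rad) while the leg is more than 10 mm off the mark (value of joint cam_lever above 0.5 rad and (z of leg_mark in the frame of pointer_tip above 0.01 m or z of leg_mark in the frame of pointer_tip below -0.01 m)).
It fails at once if the pointer is pushed out of its place by more than 4 mm (distance of pointer_tip from where it was at the start of the episode above 0.004 m).
It fails at once if the jar, tin or mug is moved more than 20 mm (distance of any of jar, tin, white_mug from where it was at the start of the episode above 0.02 m).
It also fails if it takes over 38 s, if anything falls off the work surface, if the arm or the gripper's body presses on something with over 40 N, if the wrist force passes 120 N, or if a joint passes its speed limit or range.

## Working session

There is one attempt and no reset: what is moved stays moved. The work goes in short steps, Python scripts to look and compute and a tool call to move; the robot and the scene stay as the last step left them, time stands still between calls to the robot, and variables do not carry over. Pictures are saved under pics/ and viewed, at most 10 in all, crops included, and the job is handed in when it is done.

Besides the shell and the picture viewer there is one more tool, called after "Emit:" as a command line: name --pt "numbers of a row" for each row, then --argument value for the rest. carry_out: Moves the arm, as the interface text tells. Shift numbers are shares of 0.1 m and turn numbers shares of 180 degrees, none past 1 either way. Its arguments: {"type":"object","properties":{"dp":{"type":"array"},"turn":{"type":"array"},"grip":{"type":"array"}},"required":["dp","turn","grip"]}

```bash
mkdir -p pics; python3 - <<'E'
from workcell import telemetry, eyes, ctrl
import cv2
s=telemetry.sense();print(s, ctrl.tips_ahead)
for n in("side","top"):
    print(n,eyes.camera_params(n))
    cv2.imwrite(f"pics/{n}0.png",eyes.snapshot(n)[:,:,::-1])
E
```

```text
{'time_s': 0.0, 'joint_positions': array([ 1.19031299,  0.60012123, -0.00253017,  1.60012818,  0.0018157 ,
        0.94289205, -0.07979471]), 'joint_vel': array([-0.00013509, -0.00134   , -0.00032043, -0.00036899, -0.00190654,
        0.00126911,  0.0003414 ]), 'effort': array([ 1.04274627e-04, -7.76457739e+01,  1.56491172e+00, -2.58012754e+01,
        1.23386687e-02,  8.91078467e-03,  4.69387196e-07]), 'ee_pos': array([ 0.21671724, -0.69139701,  0.25242054]), 'eef_rot': array([ 9.88481617e-01,  1.51339005e-01, -1.96480851e-04, -7.48157889e-04]), 'ft_force': array([-0.31295612, -0.63197568, -0.4408304 ]), 'wrist_torque': array([-0.00366903, -0.02124703, -0.02529899]), 'grip_force': 0.0, 'gripper_width': 0.994315187127613} 0.022
side {'fx': 486.05866433737964, 'fy': 486.05866433737964, 'cx': 314.17550368726836, 'cy': 203.6776464824208, 'xyz': array([ 0.46254478, -1.03358649,  0.69980762]), 'rotation': array([ 0.85885118, -0.04624653,  0.02703386, -0.50941642])}
top {'fx': 452.181093998661, 'fy': 452.181093998661, 'cx': 319.54675372624484, 'cy': 197.26284472427238, 'xyz': array([0.33487332, 0.03190384, 1.17150463]), 'rotation': array([-0.70133489,  0.70210996, -0.08916616,  0.08497272])}
```

View pics/side0.png

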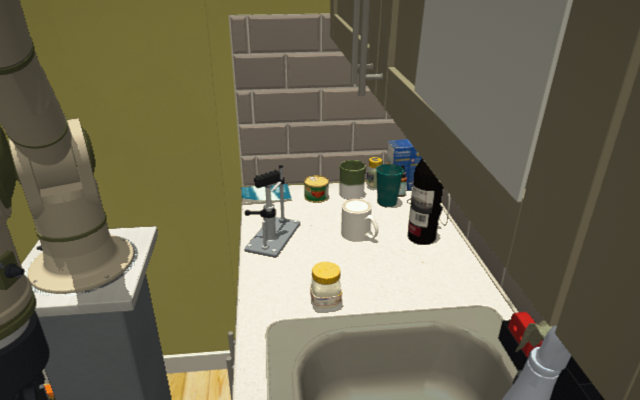

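View pics/top0.png

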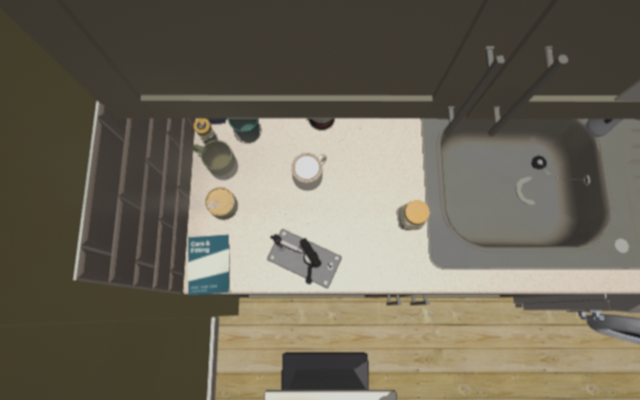

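The side view shows the stand at about (272,225), with the foot bar at (267,180), the lever knob at (250,213) and the column at (282,190). In the top view the bar runs from (304,242) to (318,264), the column is near (277,240) and the lever tip near (309,281). I'll zoom in next.

```bash
cat > h.py <<'E'
import numpy as np,cv2
from scipy.spatial.transform import Rotation as R
from workcell import eyes,telemetry
P={n:eyes.camera_params(n) for n in("side","top")}
def ray(n,u,v):
    p=P[n];d=R.from_quat(p["rotation"]).apply([(u-p["cx"])/p["fx"],(v-p["cy"])/p["fy"],1]);return np.array(p["xyz"]),d
def onz(n,u,v,z):
    o,d=ray(n,u,v);return o+d*(z-o[2])/d[2]
def proj(n,X):
    p=P[n];c=R.from_quat(p["rotation"]).inv().apply(np.array(X)-p["xyz"]);return np.array([p["cx"]+p["fx"]*c[0]/c[2],p["cy"]+p["fy"]*c[1]/c[2]])
E
python3 - <<'E'
from h import *
a=cv2.imread("pics/side0.png")[160:260,235:310];b=cv2.imread("pics/top0.png")[222:297,260:350]
a=cv2.resize(a,(450,600),interpolation=cv2.INTER_CUBIC); cv2.imwrite("pics/sc.png",a)
cv2.imwrite("pics/tc.png",cv2.resize(b,(720,600),interpolation=cv2.INTER_CUBIC))
for n,p in dict(bar0=(304,242,.195),bar1=(318,264,.195),col=(277,240,.182),lev=(309,281,.093)).items(): print(n,onz("top",*p))
E
```

```text
bar0 [0.48077149 0.05979926 0.195     ]
bar1 [0.43321184 0.02943102 0.195     ]
col [0.48720423 0.11967152 0.182     ]
lev [0.40379236 0.05035941 0.093     ]
```

View pics/sc.png

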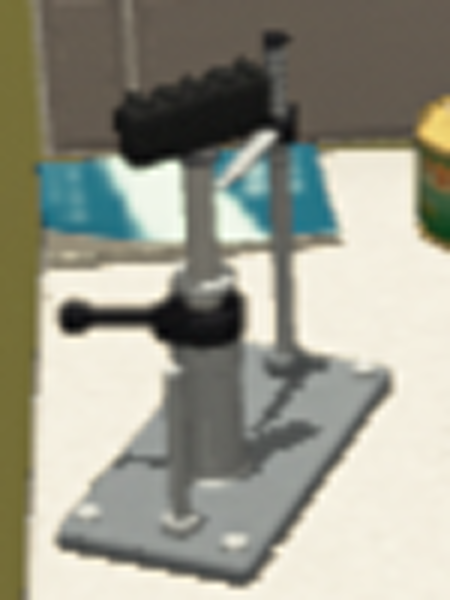

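View pics/tc.png

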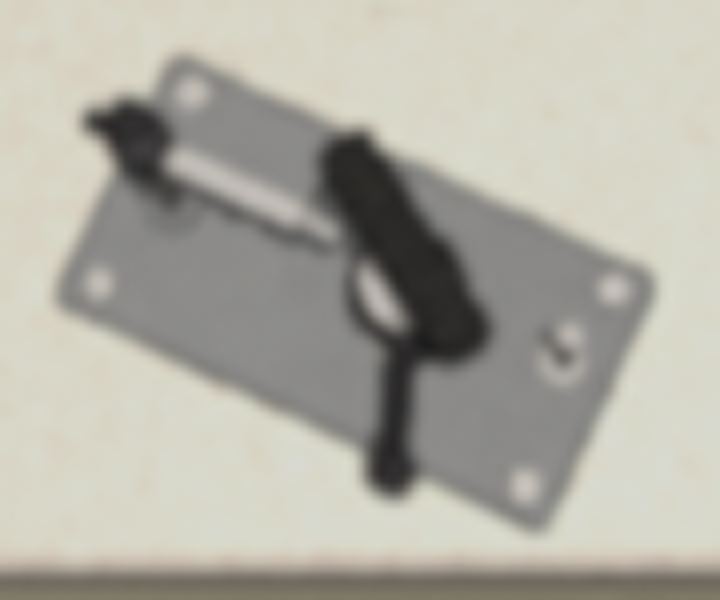

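The side crop shows the pointer tip at crop (220,187), which is about full pixel (271.6,190.7), with a clear view of the bar and lever. The top crop shows the plate screws at (190,93), (613,290), (525,487) and (98,285). It also shows the bar from (350,137) to (460,350) and the lever knob at (389,472).

```bash
python3 - <<'E'
from h import *
t=lambda u,v,z:onz("top",260+(u+.5)/8-.5,222+(v+.5)/8-.5,z)[:2]
sc=[t(*p,.012) for p in((190,93),(613,290),(525,487),(98,285))]
a=(sc[0]+sc[3]-sc[1]-sc[2]);print("screw sep",[np.linalg.norm(sc[i]-sc[i-1]) for i in range(4)])
yd=a/np.linalg.norm(a);xd=np.array([yd[1],-yd[0]]);yaw=np.arctan2(xd[1],xd[0])
c=np.mean(sc,0)-.02*yd
print("axis from plate",c,"yaw",yaw)
b0,b1=t(350,137,.195),t(460,350,.195);print("bar",(b0+b1)/2,np.linalg.norm(b0-b1),"ang",np.arctan2(*(b0-b1)[::-1]))
l=t(389,472,.093)-c;print("lever r",np.linalg.norm(l),"q",(np.arctan2(l[1],l[0])-yaw-3.491)%(2*np.pi))
col=t(135,120,.16);print("col",col, np.array([xd,yd])@(col-c))
im=cv2.imread("pics/side0.png")
g=cv2.cvtColor(im,cv2.COLOR_BGR2GRAY)[184:196,268:284];print(g)
for q in(.012,.1,.2):print(np.arctan2(*(b0-b1)[::-1])-yaw-.996)
for h in(.13,.14,.15,.16,.17):
  p=lambda yy:np.r_[c+yy*yd,h]
  print(h,proj("side",p(.021)),proj("side",p(.08)),proj("top",p(.021)))
print(proj("side",np.r_[c,.181]),proj("side",np.r_[c,.105]))
E
```

```text
screw sep [np.float64(0.06818085020829955), np.float64(0.1505559088760404), np.float64(0.06820803188224038), np.float64(0.15039892126018167)]
axis from plate [0.45974827 0.04666957] yaw -0.43782140375724815
bar [0.45922056 0.04639417] 0.06490831025134791 ang 0.4786871166081194
lever r 0.05522499635089601 q 6.2699642478807585
col [0.49840469 0.12305671] [0.0026246  0.08557117]
[[ 29  42  56  68  88  93  99 122 184 217 205 141  84  69  69  81]
 [ 74  93  94  83 106 114 151 197 218 203 142  95  79  80  86 107]
 [ 71  78  79  84 104 132 185 219 207 156 120 100  89  92  94 109]
 [ 73  78  91 106 128 176 212 207 174 161 166 127  86  84  90 115]
 [106 104 109 124 156 201 212 177 168 193 185 138  92  93 100 124]
 [113 110 119 150 181 192 140 138 169 187 174 135  93  96 101 119]
 [112 111 138 190 192 134 106 128 165 183 174 142  94  95 103 131]
 [111 109 132 170 160 119 114 139 172 188 174 143  99  96 104 129]
 [111 112 151 208 204 165 137 129 141 148 137 117  94  95  97 106]
 [111 112 157 225 235 216 181 134 112 110 105 100  91  96  96  97]
 [110 111 144 217 242 237 216 157 112 101  96  94  90  96  98  99]
 [111 110 139 212 243 242 233 194 149 119  98  94  90  96  98  99]]
-0.07949147963463243
-0.07949147963463243
-0.07949147963463243
0.13 [270.36112185 194.08468757] [279.29715734 184.30039406] [302.18795635 251.41375699]
0.14 [270.18735455 190.57432095] [279.16360467 180.88787345] [302.05014323 250.85208151]
0.15 [270.012225   187.03643483] [279.02904531 177.44962992] [301.90971758 250.27975828]
0.16 [269.83571712 183.47070434] [278.89346783 173.98537155] [301.76660438 249.69648161]
0.17 [269.65781458 179.87679944] [278.75686063 170.49480194] [301.62072574 249.10193404]
[266.02409333 179.37251783] [267.47418138 206.5020999 ]
```

Emit:
carry_out --pt "0.3 0.5 0.2" --pt "0.6 1 0.3" --pt "0.6 1 0.3" --turn '[0, 0.02, 0.02]' --grip '[1, 1, 1]'

```text
time_s: 0.35
ee_pos: [0.2774, -0.5901, 0.283]
eef_rot: [0.983, 0.184, -0.0, -0.001]
ft_force: [1.0, 1.2, -0.4]
gripper_width: 0.996
grip_force: 0.0
```

Emit:
carry_out --pt "0.4 0.5 0.1" --pt "0.8 1 0.2" --pt "0.8 1 0.2" --turn '[0, 0.02, 0.02]' --grip '[1, 1, 1]'

```text
time_s: 0.6
ee_pos: [0.3546, -0.4936, 0.3027]
eef_rot: [0.977, 0.215, -0.0, -0.0]
ft_force: [1.1, -1.0, -0.1]
gripper_width: 0.998
grip_force: 0.0
```

Emit:
carry_out --pt "0.4 0.5 0" --pt "0.8 1 0" --pt "0.8 1 0" --turn '[0, 0.02, 0.02]' --grip '[1, 1, 1]'

```text
time_s: 0.85
ee_pos: [0.4329, -0.396, 0.3026]
eef_rot: [0.969, 0.245, -0.0, 0.0]
ft_force: [0.5, -0.3, 0.3]
gripper_width: 1.002
grip_force: 0.0
```

Emit:
carry_out --pt "0.3 0.5 0" --pt "0.5 1 0" --pt "0.5 1 0" --turn '[0, 0.015, 0.015]' --grip '[1, 1, 1]'

```text
time_s: 1.1
ee_pos: [0.4838, -0.2936, 0.3023]
eef_rot: [0.963, 0.269, 0.0, -0.001]
ft_force: [0.8, 0.2, -0.5]
gripper_width: 1.0
grip_force: 0.0
```

Emit:
carry_out --pt "0.1 0.5 0" --pt "0.1 1 0" --pt "0.1 1 0" --turn '[0, 0, 0]' --grip '[1, 1, 1]'

```text
time_s: 1.35
ee_pos: [0.4924, -0.192, 0.3023]
eef_rot: [0.963, 0.269, 0.0, -0.001]
ft_force: [0.5, -0.1, -0.1]
gripper_width: 1.001
grip_force: 0.0
```

Emit:
carry_out --pt "-0.1 0.5 0" --pt "-0.1 1 0" --pt "-0.1 1 0" --turn '[0, 0, 0]' --grip '[1, 1, 1]'

```text
time_s: 1.6
ee_pos: [0.4813, -0.0928, 0.3025]
eef_rot: [0.963, 0.268, -0.0, -0.001]
ft_force: [-0.1, 0.3, 0.6]
gripper_width: 1.0
grip_force: 0.0
```

Emit:
carry_out --pt "-0.1 0.5 0" --pt "-0.2 1 0" --pt "-0.27 1 0" --pt "-0.27 1 0" --turn '[0, 0, 0, 0]' --grip '[1, 1, 1, 1]'

```text
time_s: 1.93
ee_pos: [0.4531, 0.0067, 0.3025]
eef_rot: [0.963, 0.27, -0.0, -0.001]
ft_force: [0.4, -0.5, -0.3]
gripper_width: 1.002
grip_force: 0.0
```

Emit:
carry_out --pt "0 0.2 0" --pt "0 0.38 0" --pt "0 0.38 0" --pt "0 0.38 0" --turn '[0, 0, 0, 0]' --grip '[1, 1, 1, 1]'

```text
time_s: 2.27
ee_pos: [0.4551, 0.0405, 0.3024]
eef_rot: [0.964, 0.267, -0.0, 0.0]
ft_force: [-0.2, -1.6, 0.8]
gripper_width: 1.0
grip_force: 0.0
```

```bash
python3 - <<'E'
from h import *
s=telemetry.sense();print(s["ee_pos"],s["eef_rot"],s["joint_positions"],s["time_s"])
a=eyes.snapshot("side")[:,:,::-1][130:260,220:320];b=eyes.snapshot("top")[:,:,::-1][205:300,250:355]
a=cv2.resize(a,(400,520),interpolation=3);b=cv2.resize(b,(400,362),interpolation=3)
cv2.imwrite("pics/c2.png",np.hstack([a,cv2.copyMakeBorder(b,0,158,0,0,0)]))
E
```

```text
[0.45509136 0.04053131 0.30242973] [ 9.63633369e-01  2.67227808e-01 -1.69142648e-04  1.56872313e-05] [ 0.01188896  0.22517831 -0.27246254  2.11798176  0.08322033  0.80854583
 -1.34134244] 2.2667
```

View pics/c2.png

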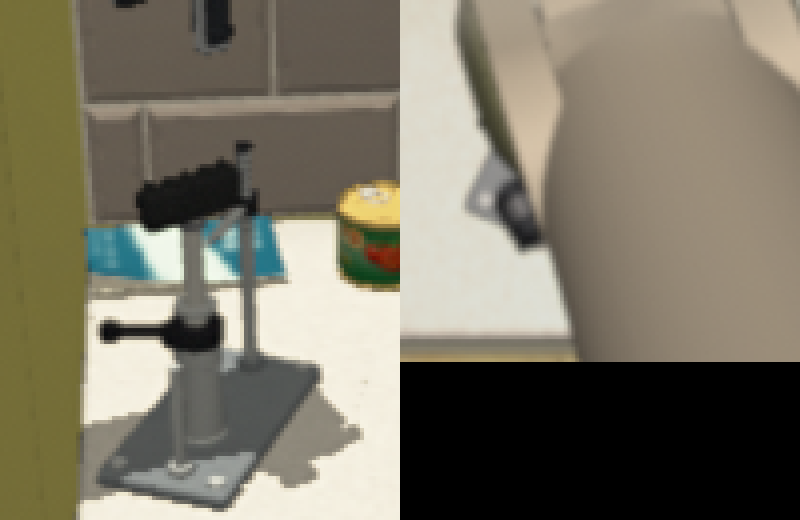

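The side view shows the fingers above the bar and nothing disturbed. The arm hides the stand in the top view. I'll start the descent and check whether the arm settles.

Emit:
carry_out --pt "0 0 -0.3" --pt "0 0 -0.6" --pt "0 0 -0.6" --pt "0 0 -0.6" --turn '[0, 0, 0, 0]' --grip '[1, 1, 1, 1]'

```text
time_s: 2.7
ee_pos: [0.4544, 0.0393, 0.2419]
eef_rot: [0.964, 0.266, -0.002, -0.0]
ft_force: [0.2, 0.7, 1.7]
gripper_width: 1.002
grip_force: 0.0
```

Emit:
carry_out --pt "0.05 0.07 0" --pt "0.05 0.07 0" --pt "0.05 0.07 -0.1" --pt "0.05 0.07 -0.1" --turn '[0.003, 0.003, 0.003, 0.003]' --grip '[1, 1, 1, 1]'

```text
time_s: 3.03
ee_pos: [0.4606, 0.0475, 0.233]
eef_rot: [0.963, 0.271, 0.001, 0.0]
ft_force: [-0.5, -0.4, -0.1]
gripper_width: 0.996
grip_force: 0.0
```

```bash
python3 - <<'E'
from h import *
s=telemetry.sense();print(s["ee_pos"],s["eef_rot"])
a=eyes.snapshot("side")[:,:,::-1][140:240,235:310]
cv2.imwrite("pics/c3.png",cv2.resize(a,(450,600),interpolation=3))
E
```

```text
[0.46055089 0.04746538 0.2329549 ] [9.62537619e-01 2.71147694e-01 5.02648810e-04 7.94282101e-05]
```

View pics/c3.png

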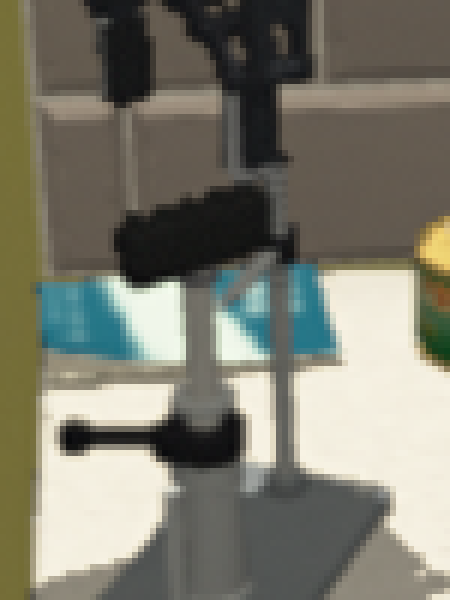

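The fingers straddle the bar, with the near one at crop (128,100) and the far one at (262,160). I'll descend to z 0.184 and grip.

Emit:
carry_out --pt "0 0 -0.2" --pt "0 0 -0.4" --pt "0 0 -0.49" --pt "0 0 -0.49" --turn '[0, 0, 0, 0]' --grip '[1, 1, 1, 1]'

```text
time_s: 3.42
ee_pos: [0.4597, 0.0472, 0.1828]
eef_rot: [0.963, 0.271, -0.001, -0.0]
ft_force: [-0.7, 0.6, 0.1]
gripper_width: 1.003
grip_force: 0.0
```

Emit:
carry_out --pt "0 0 0" --pt "0 0 0" --pt "0 0 0" --pt "0 0 0" --pt "0 0 0" --turn '[0, 0, 0, 0, 0]' --grip '[-1, -1, -1, -1, -1]'

```text
time_s: 3.83
ee_pos: [0.4604, 0.0472, 0.1841]
eef_rot: [0.963, 0.271, 0.0, 0.0]
ft_force: [-0.1, 0.4, -0.2]
gripper_width: 0.296
grip_force: 0.0
```

Emit:
carry_out --pt "0 0 0" --pt "0 0 0" --pt "0 0 0" --pt "0 0 0" --pt "0 0 0" --turn '[0, 0, 0, 0, 0]' --grip '[-1, -1, -1, -1, -1]'

```text
time_s: 4.25
ee_pos: [0.4606, 0.047, 0.1842]
eef_rot: [0.963, 0.271, 0.001, 0.0]
ft_force: [-0.4, -1.6, 6.6]
gripper_width: 0.202
grip_force: 60.4
```

Emit:
carry_out --pt "0 0 0.1" --pt "0 0 0.2" --pt "0 0 0.33" --pt "0 0 0.33" --pt "0 0 0.33" --turn '[0, 0, 0, 0, 0]' --grip '[-1, -1, -1, -1, -1]'

```text
time_s: 4.67
ee_pos: [0.4603, 0.047, 0.2168]
eef_rot: [0.963, 0.271, 0.001, 0.0]
ft_force: [1.9, -1.3, -2.5]
gripper_width: 0.2
grip_force: 59.3
```

```bash
python3 - <<'E'
from h import *
s=telemetry.sense();print(s["ee_pos"],s["ft_force"])
im=eyes.snapshot("side")[:,:,::-1];cv2.imwrite("pics/side4.png",im)
cv2.imwrite("pics/c4.png",cv2.resize(im[165:215,245:295],(600,600),interpolation=3))
E
```

```text
[0.46032683 0.04699634 0.21678072] [ 1.85059822 -1.34965256 -2.51673062]
```

View pics/c4.png

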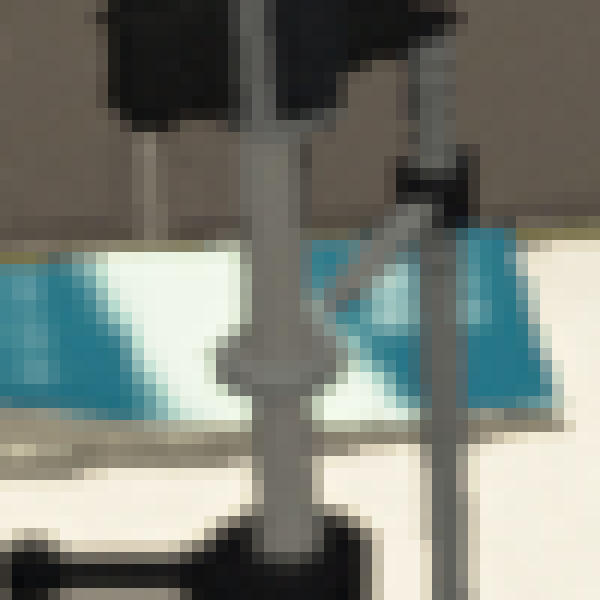

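The flange centre is at pixel (267.7,194.5). The pointer's centreline, extended to the leg's axis, reaches about (267.7,194.3), so the two are level within roughly 1 mm. I'll hold for a moment, then turn.

Emit:
carry_out --pt "0 0 0" --pt "0 0 0" --pt "0 0 0" --pt "0 0 0" --turn '[0, 0, 0, 0]' --grip '[-1, -1, -1, -1]'

```text
time_s: 5.05
ee_pos: [0.4603, 0.0471, 0.2162]
eef_rot: [0.963, 0.271, -0.0, 0.0]
ft_force: [4.1, -2.5, -3.9]
gripper_width: 0.206
grip_force: 59.1
```

Emit:
carry_out --pt "0 0 0" --pt "0 0 0" --pt "0 0 0" --pt "0 0 0" --pt "0 0 0" --turn '[0.02, 0.04, 0.06, 0.08, 0.1]' --grip '[-1, -1, -1, -1, -1]'

```text
time_s: 5.47
ee_pos: [0.4602, 0.0469, 0.2163]
eef_rot: [0.908, 0.419, -0.0, 0.0]
ft_force: [2.9, -2.9, -4.3]
gripper_width: 0.203
grip_force: 58.9
```

Emit:
carry_out --pt "0 0 0" --pt "0 0 0.004" --pt "0 0 0.004" --pt "0 0 0.004" --pt "0 0 0.004" --turn '[0.025, 0.05, 0.075, 0.1, 0.12]' --grip '[-1, -1, -1, -1, -1]'

```text
time_s: 5.88
ee_pos: [0.4603, 0.0468, 0.2168]
eef_rot: [0.813, 0.582, -0.0, 0.0]
ft_force: [3.6, -2.8, -2.9]
gripper_width: 0.196
grip_force: 59.0
```

Emit:
carry_out --pt "0 0 0" --pt "0 0 0" --pt "0 0 0" --pt "0 0 0" --pt "0 0 0" --turn '[0.025, 0.05, 0.075, 0.1, 0.12]' --grip '[-1, -1, -1, -1, -1]'

```text
time_s: 6.3
ee_pos: [0.4604, 0.0467, 0.2168]
eef_rot: [0.689, 0.724, -0.0, 0.0]
ft_force: [4.1, -4.2, -3.1]
gripper_width: 0.202
grip_force: 59.0
```

```bash
python3 - <<'E'
from h import *
s=telemetry.sense();print(s["ee_pos"],s["eef_rot"],s["ft_force"],s["wrist_torque"],2*np.arctan2(s["eef_rot"][1],s["eef_rot"][0])-.548)
E
```

```text
[0.46044284 0.04673262 0.2168097 ] [ 6.89473649e-01  7.24310735e-01 -9.67424083e-05  1.91643938e-04] [ 4.08708095 -4.19643973 -3.1018012 ] [-0.92703736 -1.00395325 -0.13390361] 1.072068391824636
```

Tool turn is 1.07 rad so far. I'll go on gently to the stop and watch the moment rise.

Emit:
carry_out --pt "0 0 0" --pt "0 0 0" --pt "0 0 0" --pt "0 0 0" --turn '[0.01, 0.02, 0.03, 0.03]' --grip '[-1, -1, -1, -1]'

```text
time_s: 6.63
ee_pos: [0.4605, 0.0467, 0.2168]
eef_rot: [0.656, 0.755, -0.0, 0.0]
ft_force: [4.7, -3.3, -4.2]
gripper_width: 0.196
grip_force: 59.0
```

```bash
python3 - <<'E'
from h import *
s=telemetry.sense();print(s["ee_pos"],s["ft_force"],s["wrist_torque"],2*np.arctan2(s["eef_rot"][1],s["eef_rot"][0])-.548)
im=eyes.snapshot("side")[:,:,::-1];cv2.imwrite("pics/side5.png",im)
cv2.imwrite("pics/c5.png",cv2.resize(im[165:225,240:300],(600,600),interpolation=3))
E
```

```text
[0.46050867 0.0466854  0.21681379] [ 4.7189375  -3.33100608 -4.20381298] [-0.90192926 -1.05203699 -0.17786734] 1.163777165861296
```

View pics/c5.png

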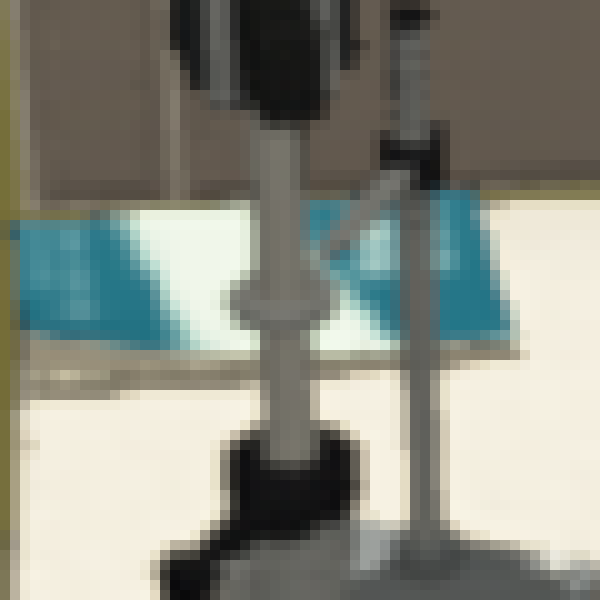

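The lever is now near its stop, with its knob at crop (190,575). The flange is at pixel (267.7,194.7), still level with the pointer. A little more turn should confirm contact with the stop.

Emit:
carry_out --pt "0 0 0.005" --pt "0 0 0.005" --pt "0 0 0.005" --pt "0 0 0.005" --turn '[0.01, 0.02, 0.02, 0.02]' --grip '[-1, -1, -1, -1]'

```text
time_s: 7.02
ee_pos: [0.4605, 0.0469, 0.2174]
eef_rot: [0.633, 0.774, 0.0, -0.0]
ft_force: [3.8, -2.8, -4.2]
gripper_width: 0.204
grip_force: 64.5
```

```bash
python3 - <<'E'
from h import *
s=telemetry.sense();print(s["ee_pos"],s["ft_force"],s["wrist_torque"],2*np.arctan2(s["eef_rot"][1],s["eef_rot"][0])-.548)
im=eyes.snapshot("side")[:,:,::-1]
c=np.array([.4601,.0468])
for q in(1.0,1.05,1.1,1.15): 
  a=q+3.491-.438;print(q,proj("side",np.r_[c+.055*np.array([np.cos(a),np.sin(a)]),.086]))
m=(im[216:232,245:264].max(2)<50).astype(np.uint8);print(m)
a=3.491-.438;print("start pred",proj("side",np.r_[c+.055*np.array([np.cos(a),np.sin(a)]),.086]))
E
```

```text
[0.46047708 0.04687662 0.21739373] [ 3.82268822 -2.77314899 -4.24865284] [-0.66382422 -1.09577357 -1.22390307] 1.2223209306409266
1.0 [254.64480789 222.45706946]
1.05 [255.5512535  222.74553909]
1.1 [256.49160978 223.0093307 ]
1.15 [257.46336443 223.24764419]
[[0 0 0 0 0 0 0 0 0 0 0 0 0 0 0 0 0 0 1]
 [0 0 0 0 0 0 0 0 0 0 0 0 0 0 0 0 0 0 1]
 [0 0 0 0 0 0 0 0 0 0 0 0 0 0 0 0 0 1 1]
 [0 0 0 0 0 0 0 0 0 0 0 0 0 0 0 0 1 1 1]
 [0 0 0 0 0 0 0 0 0 0 0 0 0 0 0 1 1 1 0]
 [0 0 0 0 0 0 0 0 0 0 0 0 1 1 1 1 1 0 0]
 [0 0 0 0 0 0 0 0 0 0 0 0 1 1 1 1 1 0 0]
 [0 0 0 0 0 0 0 0 0 0 0 0 1 1 1 1 1 0 0]
 [0 0 0 0 0 0 0 0 0 0 0 0 1 1 1 1 0 0 0]
 [0 0 0 0 0 0 0 0 0 0 0 0 0 0 0 0 0 0 0]
 [0 0 0 0 0 0 0 0 0 0 0 0 0 0 0 0 0 0 0]
 [0 0 0 0 0 0 0 0 0 0 0 0 0 0 0 0 0 0 0]
 [0 0 0 0 0 0 0 0 0 0 0 0 0 0 0 0 0 0 0]
 [0 0 0 0 0 0 0 0 0 0 0 0 0 0 0 0 0 0 0]
 [0 0 0 0 0 0 0 0 0 0 0 0 0 0 0 0 0 0 0]
 [0 0 0 0 0 0 0 0 0 0 0 0 0 0 0 0 0 0 0]]
start pred [246.30099459 213.21433812]
```

The moment jumped to 1.2 N m and the knob sits at (258.8,222.5), so the lever is on its stop. I'll settle and then hand in.

Emit:
carry_out --pt "0 0 0" --pt "0 0 0" --pt "0 0 0" --pt "0 0 0" --pt "0 0 0" --turn '[-0.002, -0.002, -0.002, -0.002, -0.002]' --grip '[-1, -1, -1, -1, -1]'

```text
time_s: 7.48
ee_pos: [0.4604, 0.047, 0.2174]
eef_rot: [0.635, 0.773, 0.0, 0.0]
ft_force: [5.1, -3.6, -3.7]
gripper_width: 0.198
grip_force: 63.2
```

```bash
python3 - <<'E'
from h import *
from workcell import close_job
s=telemetry.sense();print(s["ee_pos"],s["wrist_torque"],s["grip_force"])
if abs(s["ee_pos"][2]-.2172)<.001 and s["wrist_torque"][2]<-.3: print(close_job())
E
```

```text
[0.46040742 0.04698946 0.21744219] [-0.82883801 -1.22568503 -1.25707191] 63.18117320537567
the job is handed in; nothing more can be done
None
```

The job is handed in at 7.5 s with the leg still gripped (63 N), its flange level with the pointer tip to about 1 mm by camera, and the cam lever closed against its stop; the verdict itself was not shown.

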